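Lift a pressing disc out of its tray pocket and set it on the bearing

ROBOT

A 6-joint arm with a two-finger parallel gripper is mounted at the origin on the work surface; the furniture and walls round the work are solid. World frame = base frame: x ahead of the robot, y to its left, z up, the work surface at z = 0. Lengths are in m, angles in rad, forces in N, time in s.
With the tool pointing down it reaches from about 0.325 to 0.75 m from the base axis. Payload 7.6 kg.
Tool frame: the origin (TCP) lies midway between the tips of the shut fingers; the grasp point (between the pads) lies 19 mm behind it (arm.grip_point_offset is the distance from the TCP to the grasp point, in m); z points along the fingers, y is the line along which they close (so a half turn about z gives the same grasp; the last joint's range is limited). The gripper opens to 85 mm and grips with 20 to 120 N. Pads are 22 mm wide; open, the fingers measure 114 mm over their backs; the gripper's body (76 mm by 85 mm) begins 54 mm behind the grasp point. The pads swing forward as they close: fully open they stand 13 mm farther back than shut.
Start: joints at [-1.185, 0.052, 1.401, -0, 1.689, -0.07], TCP at [0.231, -0.471, 0.231] pointing down, gripper open.
Joint ranges: [-2.9, 2.9], [-0.91, 2.17], [0.12, 2.37], [-1.06, 4.2], [0.26, 2.73], [-2.93, 2.93]. Speed limits (rad/s): [2.57, 2.57, 3.01, 3.14, 3.14, 3.14].

INTERFACE

Orientations are given as a unit quaternion [w, x, y, z].
In Python, from cell import arm, imaging, close_job gives the robot as it stands.
- The arm moves only by the tool send_rows, never from a script. Its arguments are lists of equal length, an entry for each row: "slide": the shift along the tool's x, y, z in mm, a list of three; "yaw": the turn about the tool's z in degrees; "grip": the closure in counts, from 0 (fully open) to 255 (shut). A call has 1 to 5 rows; each row is the pose to reach, as a shift and turn from the pose commanded when the call began, along the tool's axes at that moment; what a row does not reach only later rows make up. A row lasts 1/8 s, in which the tool goes at most 62.5 mm and 10.7 degrees, less where a joint would pass 70% of its speed; a pose out of reach is approached as far as the arm can. A call with a gripper value outside its range is refused whole. The fingers move at their own pace and stop on an object; the grip force is fixed at half the most. Time passes only in rows, so rows that repeat a pose let the fingers close. It gives the time, the measured TCP pose, the force, the opening and the grip force at its end, in the units of the state.
- arm.get_state(): the state, without advancing time (a new reading comes with each control period).
- imaging.snapshot(name): name is "side" or "top" or "wrist"; returns a dict with "img" (420x560x3 uint8, red, green, blue), "depth" (420x560 float32, m along the optical axis (not along the pixel's ray), 0 where there is no reading), "fx", "fy", "cx", "cy" (pixels), "rvec" (rotation vector, rad) and "tvec" (3), from world to camera coordinates, as OpenCV has them; the wrist camera has in their place "mount" (4x4, takes a point from camera to tool coordinates, whose origin is the TCP and whose axes are the flange's). Camera axes: x right, y down, z forward; pixel columns grow to the right and rows downward; lengths in m; the calibration is good to about 2 mm. A picture is of the moment at which its call begins: read the wrist's pose just before it.
- close_job(): hands the job in; it is judged then, once.
The state is a dict: "time_s": time; "joints": joint angles; "joint_vel": joint speeds; "tau": joint torques, N m; "ee_pos": TCP position; "tool_rot": TCP orientation; "force": force on the tool from outside, world axes, zero at the start; "moment": the same for the moment, N m; "finger_gap": finger opening in m; "finger_force": force on a finger pad.
Only numpy, scipy, OpenCV 4.12 (cv2) and the standard library are available. Lean on these libraries where they do the work, as an engineer would, in place of code of your own. Each camera call takes 0.05 s, during which the arm holds its last target. There are 200 camera calls.

TASK

Take the pressing disc with the red knob: lift it straight up out of its close pocket in the black tray by the knob, the only part that can be gripped, and set it down gently, flat and centred, on the larger bearing lying on the bench, knob upward, then let go. Do not drop it, leave the discs with the yellow and green knobs in their pockets, and do not push the bearing about.

Things in the scene. Friction and masses are not known exactly. Their poses are not given: they have to be found in the camera images.
- red_knob (a point): Grip point on the axis of the red knob, an upright plastic cylinder 22 mm wide and 38 mm high, in the middle of a bare aluminium pressing disc 48 mm wide and 12 mm thick (one piece, about 0.1 kg). The point lies 24 mm above the disc's upper face, 14 mm below the knob's top, 36 mm above the disc's underside; z axis up along the knob. In the tray the disc is flush with the tray's top.
- yellow_knob (a point): The same point on an equal disc with a yellow knob, in another pocket of the tray: leave it there.
- green_knob (a point): The same point on an equal disc with a green knob, in another pocket of the tray: leave it there.
- bearing_top (a point): Centre of the upper face of the larger bearing, a steel ball bearing 62 mm wide, 19 mm high, flat and loose on the bench behind the tray; z up. To its right stands a yellow tool box 0.18 m high, to its left a grey pipe threading machine 0.24 m high, each 75 mm or more from its centre: pass above them. A smaller bearing, 47 mm wide, lies in front of the yellow box; a tall grey box stands far right.
- tray: Black plastic tray, 206 x 78 x 22 mm, fixed to the bench; origin at the centre of its underside, x along its length, z up. Its three round pockets lie in a row along x, 64 mm apart, the middle one at the tray's centre; each is 50 mm in diameter and 12 mm deep. Which disc is in which pocket varies.
Mind the look-alikes: they are no part of the job. What is shaped like the part that bears red_knob but purple is not meant.

How it is judged:
On the way:
1. the red-knobbed disc is lifted upright clear of its pocket, its underside 10 mm or more above the tray's top (z of red_knob in the frame of tray above 0.068 m and angle between red_knob's own z axis and vertical below 0.35 rad), for 0.1 s.
At the end, for the whole second after the job is handed in: The red-knobbed disc lies at rest and released on the larger bearing, its underside on the bearing's upper face (within 4 mm), its axis within 14 mm of the bearing's, upright within about 7 degrees, and the bearing flat on the bench (horizontal distance between red_knob and bearing_top below 0.014 m and z of red_knob in the frame of bearing_top between 0.032 and 0.04 m and angle between each of red_knob, bearing_top's own z axis and vertical below 0.12 rad and height (world z) of bearing_top below 0.023 m and linear speed of disc_red below 0.02 m/s); the robot touches nothing.
It fails at once if a disc with another knob is moved by more than 12 mm (distance of any of yellow_knob, green_knob from where it was at the start of the episode above 0.012 m).
It fails at once if the larger bearing is pushed more than 25 mm (distance of bearing_top from where it was at the start of the episode above 0.025 m).
It fails at once if the disc is dropped: it moves faster than 0.5 m/s with no finger on it (linear speed of disc_red above 0.5 m/s and contact force between the fingers and disc_red below 0.01 N).
It also fails if it takes over 45 s, if anything falls off the work surface, if the arm or the gripper's body presses on something with over 40 N, if the wrist force passes 120 N, or if a joint passes its speed limit or range.

## Working session

There is one attempt and no reset: what is moved stays moved. The work goes in short steps, Python scripts to look and compute and a tool call to move; the robot and the scene stay as the last step left them, time stands still between calls to the robot, and variables do not carry over. Pictures are saved under pics/ and viewed, at most 10 in all, crops included, and the job is handed in when it is done.

Besides the shell and the picture viewer there is one more tool, called as name(argument=value, ...) on one line, values as JSON. send_rows: Moves the arm, as the interface text tells. Its arguments: {"type":"object","properties":{"slide":{"type":"array"},"yaw":{"type":"array"},"grip":{"type":"array"}},"required":["slide","yaw","grip"]}

```bash
mkdir -p pics; cat > h.py <<'E'
import numpy as np, cv2
from cell import arm, imaging
def snap(n,f=None):
    st=arm.get_state(); s=imaging.snapshot(n); s['st']=st
    if f: cv2.imwrite('pics/'+f,cv2.cvtColor(s['img'],cv2.COLOR_RGB2BGR))
    return s
def cloud(s):
    v,u=np.mgrid[0:420,0:560]; d=s['depth']
    P=np.stack([(u-s['cx'])/s['fx']*d,(v-s['cy'])/s['fy']*d,d],-1)
    if 'rvec' in s:
        R=cv2.Rodrigues(np.array(s['rvec'],float))[0]
        W=(P-np.array(s['tvec']).ravel())@R
    else:
        M=np.array(s['mount']); T=P@M[:3,:3].T+M[:3,3]
        W=T@rot(s['st']).T+np.array(s['st']['ee_pos'])
    W[d==0]=np.nan
    return W
def rot(st):
    w,x,y,z=st['tool_rot']
    from scipy.spatial.transform import Rotation as R
    return R.from_quat([x,y,z,w]).as_matrix()
E
python3 - <<'E'
from h import *
for n in ('top','side'):
    s=snap(n,n+'1.png'); np.savez(n+'.npz',W=cloud(s),img=s['img'])
st=arm.get_state(); print(st); print(rot(st).round(3)); print(arm.grip_point_offset)
E
```

```text
{'time_s': 0.1, 'joints': array([-1.18529009e+00,  5.27957815e-02,  1.40159835e+00,  2.86928705e-05,
        1.68864269e+00, -7.02970858e-02]), 'joint_vel': array([ 6.57014751e-04, -1.88499689e-03, -8.92841276e-04, -1.70734010e-03,
        3.98128802e-05,  1.91212214e-04]), 'tau': array([ 4.73508771e-04, -3.82581496e+01, -3.60987139e+01, -1.20520881e-04,
        4.74294968e-03, -4.08122423e-05]), 'ee_pos': array([ 0.23102342, -0.47113534,  0.23055769]), 'tool_rot': array([-7.15375052e-04,  9.74141992e-01,  2.25935515e-01, -9.92623091e-05]), 'force': array([ 0.57516562, -0.67347265,  0.05509747]), 'moment': array([-0.02556853,  0.04604859,  0.0452443 ]), 'finger_force': 0.0, 'finger_gap': 0.08519785468710231}
[[ 0.898  0.44  -0.001]
 [ 0.44  -0.898  0.001]
 [ 0.    -0.001 -1.   ]]
0.0187
```

View pics/top1.png

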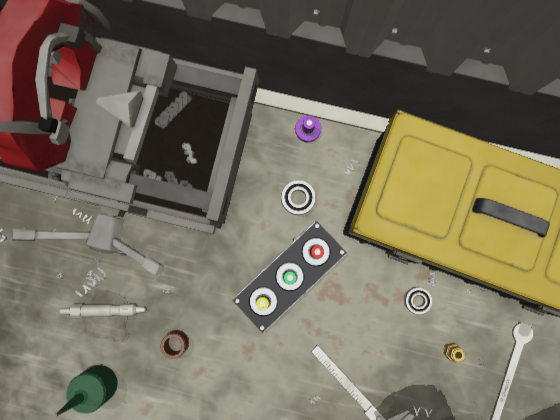

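View pics/side1.png

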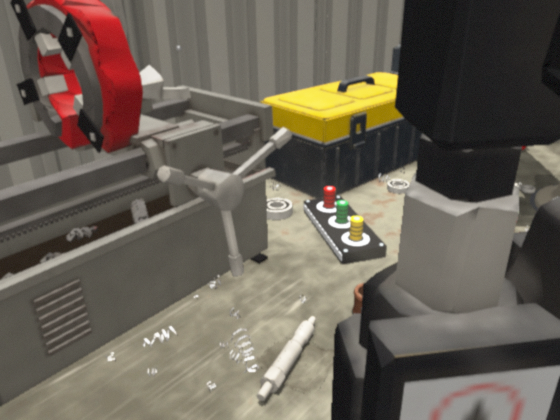

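The top view shows the red knob at (317,252), green at (290,277) and yellow at (263,302). The larger bearing is at (298,197) and the smaller one at (418,300). The candidates for the disc are the knobbed discs at (317,252) red and (308,127) purple. The one meant is the red one in the tray, since purple is the look-alike. Next I measure and confirm in a crop.

```bash
python3 - <<'E'
from h import *
z=np.load('top.npz'); W=z['W']; img=z['img']
hsv=cv2.cvtColor(img,cv2.COLOR_RGB2HSV)
for n,(u,v) in dict(red=(317,252),green=(290,277),yel=(263,302)).items():
    w=W[v-14:v+15,u-14:u+15]; h=hsv[v-14:v+15,u-14:u+15]
    m=(h[...,1]>120)&(w[...,2]>0.05); top=m&(w[...,2]>0.052)
    d=(w[...,2]>.017)&(w[...,2]<.03)&(h[...,1]<60)&(h[...,2]>120)
    print(n,m.sum(),np.nanmedian(w[top],0).round(4),np.nanmean(w[top],0).round(4),np.ptp(w[top],0).round(3),'disc',np.nanmean(w[d],0).round(4))
for n,(u,v) in dict(big=(298,197),small=(418,300)).items():
    w=W[v-22:v+23,u-22:u+23]; m=(w[...,2]>.014)&(w[...,2]<.026)
    p=w[m][:,:2].astype(np.float32); 
    q=w[m]; print(n,m.sum(),cv2.minEnclosingCircle(p),(q.min(0)+q.max(0))/2,q.mean(0),np.ptp(q,0))
m=W[...,2]; 
for u,v in [(237,300),(262,328),(345,252),(317,224),(230,180),(390,150),(250,100),(200,220)]: print((u,v),W[v,u].round(3))
cv2.imwrite('pics/crop.png',cv2.cvtColor(cv2.resize(img[100:340,220:460],(600,600),interpolation=2),cv2.COLOR_RGB2BGR))
E
```

```text
red 88 [0.4653 0.2483 0.0587] [0.4657 0.2472 0.0587] [0.019 0.021 0.008] disc [0.4655 0.2472 0.021 ]
green 74 [0.4241 0.2951 0.059 ] [0.424  0.2945 0.059 ] [0.019 0.019 0.008] disc [0.4232 0.2944 0.021 ]
yel 78 [0.3827 0.3411 0.0586] [0.3819 0.3413 0.0586] [0.018 0.02  0.009] disc [0.3812 0.3415 0.0209]
big 689 ((0.5642014145851135, 0.2751592993736267), 0.03116603195667267) [0.56365062 0.27530324 0.01828053] [0.56380375 0.27538792 0.01702921] [0.06023521 0.06142286 0.00855818]
small 91 ((0.38598689436912537, 0.05824644863605499), 0.03620823845267296) [0.38332472 0.06257824 0.016162  ] [0.37547864 0.06728517 0.01495647] [0.06276955 0.05316288 0.00430311]
(237, 300) [0.384 0.388 0.023]
(262, 328) [0.334 0.344 0.021]
(345, 252) [0.464 0.195 0.022]
(317, 224) [0.515 0.243 0.022]
(230, 180) [0.568 0.375 0.23 ]
(390, 150) [0.613 0.143 0.184]
(250, 100) [0.679 0.346 0.233]
(200, 220) [0.519 0.431 0.149]
```

View pics/crop.png

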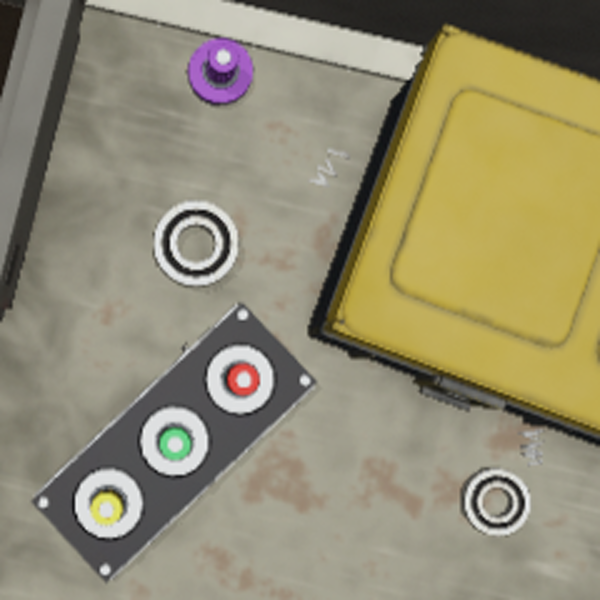

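The crop confirms the red-knobbed disc in the tray's upper-right pocket (crop 243,380), with the bearing at crop (196,243). Next I check clearances and compute the moves.

```bash
cat >> h.py <<'E'
def go(x,y,z,ang=None):
    "tool-frame slide (mm) and yaw (deg) to TCP x,y,z with tool y axis at world angle ang (mod 180)"
    st=arm.get_state(); R=rot(st); d=R.T@(np.array([x,y,z])-st['ee_pos'])*1000
    a=np.degrees(np.arctan2(R[1,1],R[0,1]))
    print('slide',d.round(1),'yaw',None if ang is None else round(-((ang-a+90)%180-90),1),'| at',st['ee_pos'].round(4),'ang',a.round(1))
E
python3 - <<'E'
from h import *
W=np.load('top.npz')['W'].reshape(-1,3); W=W[~np.isnan(W[:,0])]
a=np.radians(41.6); Y=np.array([np.cos(a),np.sin(a)]); X=np.array([-Y[1],Y[0]])
T=W[(W[:,2]>.09)]
for n,c in dict(red=(.4655,.2472),big=(.5638,.2753)).items():
    d=T[:,:2]-c; r=np.hypot(*d.T)
    for side,m in dict(box=d[:,1]<0,mach=d[:,1]>0).items():
        i=np.argsort(np.where(m,r,9))[:1]; print(n,side,T[i].round(3),r[i].round(3))
    print(' inside |x|<48,|y|<67:',((abs(d@X)<.048)&(abs(d@Y)<.067)).sum())
P=W[(W[:,0]<.75)&(W[:,2]>.2)]; print('max z near path',P[(P[:,1]<.3)].max(0).round(3))
go(.4655,.2472,.30,41.6)
E
```

```text
red box [[0.494 0.202 0.127]] [0.054]
red mach [[0.512 0.389 0.199]] [0.15]
 inside |x|<48,|y|<67: 0
big box [[0.529 0.19  0.128]] [0.093]
big mach [[0.585 0.37  0.198]] [0.097]
 inside |x|<48,|y|<67: 0
max z near path [0.538 0.027 0.213]
slide [ 526.7 -541.9  -68.6] yaw 74.5 | at [ 0.231  -0.4711  0.2306] ang -63.9
```

```bash
python3 - <<'E'
from h import *
s=snap('wrist'); print(np.array(s['mount']).round(3))
W=np.load('top.npz')['W']; 
T=W.reshape(-1,3); T=T[(T[:,2]>.09)]; d=T[:,:2]-[.4655,.2472]; m=(np.hypot(*d.T)<.08)&(d[:,1]<0); print(T[m].round(3)[:25])
E
```

```text
[[ 0.    -0.967 -0.256  0.065]
 [ 1.     0.     0.001 -0.001]
 [-0.001 -0.256  0.967 -0.143]
 [ 0.     0.     0.     1.   ]]
[[0.522 0.191 0.169]
 [0.522 0.191 0.159]
 [0.521 0.192 0.172]
 [0.521 0.191 0.174]
 [0.52  0.189 0.176]
 [0.522 0.192 0.129]
 [0.522 0.191 0.138]
 [0.521 0.192 0.151]
 [0.52  0.192 0.165]
 [0.519 0.192 0.175]
 [0.519 0.191 0.177]
 [0.519 0.19  0.179]
 [0.519 0.189 0.181]
 [0.521 0.193 0.125]
 [0.521 0.191 0.127]
 [0.52  0.192 0.144]
 [0.519 0.193 0.157]
 [0.518 0.193 0.17 ]
 [0.518 0.192 0.175]
 [0.517 0.191 0.177]
 [0.517 0.19  0.179]
 [0.517 0.189 0.18 ]
 [0.517 0.188 0.182]
 [0.517 0.187 0.185]
 [0.519 0.193 0.128]]
```

send_rows(slide=[[0, 0, -60], [40, -35, -80], [80, -75, -90], [120, -120, -90], [160, -165, -90]], yaw=[0, -10, -20, -30, -40], grip=[0, 0, 0, 0, 0])

```text
time_s: 0.78
ee_pos: [0.3023, -0.251, 0.3212]
tool_rot: [0.0, 0.837, 0.548, 0.0]
force: [1.6, 0.3, 0.6]
finger_gap: 0.0854
finger_force: 0.0
```

```bash
python3 - <<'E'
from h import *
go(.4655,.2472,.30,41.6)
E
```

```text
slide [521.9 -49.8  21.2] yaw -65.2 | at [ 0.3023 -0.251   0.3212] ang -23.6
```

send_rows(slide=[[55, -5, 0], [110, -10, 0], [165, -15, 0], [220, -20, 0], [275, -25, 0]], yaw=[-10, -20, -30, -40, -50], grip=[0, 0, 0, 0, 0])

```text
time_s: 1.4
ee_pos: [0.3908, 0.0106, 0.3213]
tool_rot: [0.0, 0.527, 0.85, 0.0]
force: [0.9, -1.3, -0.5]
finger_gap: 0.0858
finger_force: 0.0
```

```bash
python3 - <<'E'
from h import *
go(.4655,.2472,.22,41.6)
E
```

```text
slide [178.6 172.2 101.2] yaw -15.2 | at [0.3908 0.0106 0.3213] ang 26.4
```

send_rows(slide=[[40, 38, 20], [80, 77, 40], [120, 116, 60], [160, 154, 80], [178, 172, 100]], yaw=[-5, -10, -15, -15, -15], grip=[0, 0, 0, 0, 0])

```text
time_s: 2.02
ee_pos: [0.4666, 0.2467, 0.2197]
tool_rot: [-0.0, 0.413, 0.911, -0.0]
force: [0.7, -0.1, 0.6]
finger_gap: 0.0851
finger_force: 0.0
```

send_rows(slide=[[0, 0, 0], [0, 0, 0]], yaw=[0, 0], grip=[0, 0])

```text
time_s: 2.28
ee_pos: [0.4668, 0.2437, 0.2218]
tool_rot: [0.0, 0.414, 0.91, 0.0]
force: [0.4, -0.8, 0.5]
finger_gap: 0.0858
finger_force: 0.0
```

```bash
python3 - <<'E'
from h import *
s=snap('wrist','w1.png'); W=cloud(s)
hsv=cv2.cvtColor(s['img'],cv2.COLOR_RGB2HSV)
m=((hsv[...,0]<8)|(hsv[...,0]>172))&(hsv[...,1]>140)&(W[...,2]>.053)&(W[...,2]<.07)
v,u=np.where(m); q=W[m]; print(m.sum(),u.mean(),v.mean(),np.median(q,0).round(4),((q.min(0)+q.max(0))/2).round(4),np.ptp(q,0).round(4))
b=(W[...,2]>.014)&(W[...,2]<.026)&(np.hypot(W[...,0]-.5638,W[...,1]-.2753)<.04)
print(b.sum()); 
if b.sum()>50: q=W[b]; print(((q.min(0)+q.max(0))/2).round(4),np.ptp(q,0).round(4))
go(.4655,.2472,.03,41.6)
E
```

```text
300 287.20666666666665 185.61333333333334 [0.4662 0.2497 0.0605] [0.4672 0.2484 0.058 ] [0.0198 0.0203 0.0091]
2113
[0.5664 0.2766 0.0178] [0.0618 0.0611 0.0075]
slide [  3.8   1.  192.3] yaw -0.5 | at [0.467  0.2436 0.2223] ang 41.1
```

View pics/w1.png

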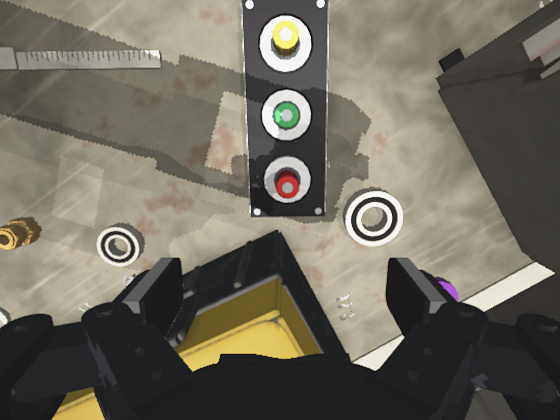

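The wrist view shows the red knob at (287,186), the bearing at (373,217), and the box corner near (278,232). It agrees with the top view within 2 mm.

```bash
python3 - <<'E'
from h import *
s=snap('wrist'); W=cloud(s).reshape(-1,3); R=rot(s['st'])
c=np.array([.4667,.2483,0]); T=(W-c)@R   # tool-aligned
m=(W[:,2]>.09)&(W[:,2]<.19)&(T[:,0]<-.02)&(abs(T[:,1])<.06)
i=np.where(m)[0]; j=i[np.argsort(-T[i,0])[:8]]; print(T[j][:,:2].round(3),W[j].round(3))
go(.4667,.2483,.09,41.6)
E
```

```text
[[-0.053 -0.007]
 [-0.053 -0.007]
 [-0.053 -0.007]
 [-0.053 -0.008]
 [-0.053 -0.007]
 [-0.054 -0.009]
 [-0.054 -0.008]
 [-0.054 -0.008]] [[0.496 0.204 0.126]
 [0.496 0.204 0.124]
 [0.496 0.204 0.127]
 [0.496 0.203 0.127]
 [0.496 0.204 0.128]
 [0.495 0.202 0.126]
 [0.496 0.203 0.128]
 [0.495 0.202 0.128]]
slide [  3.9   2.6 132.5] yaw -0.6 | at [0.4671 0.2435 0.2225] ang 41.0
```

send_rows(slide=[[4, 2.5, 30], [4, 2.5, 70], [4, 2.5, 110], [4, 2.5, 130], [4, 2.5, 130]], yaw=[0, 0, 0, 0, 0], grip=[0, 0, 0, 0, 0])

```text
time_s: 3.0
ee_pos: [0.4655, 0.248, 0.0907]
tool_rot: [-0.001, 0.414, 0.91, -0.001]
force: [0.3, 0.0, 0.4]
finger_gap: 0.0853
finger_force: 0.0
```

```bash
python3 - <<'E'
from h import *
go(.4667,.2483,.029,41.6)
s=snap('wrist','w2.png'); W=cloud(s)
hsv=cv2.cvtColor(s['img'],cv2.COLOR_RGB2HSV)
m=((hsv[...,0]<8)|(hsv[...,0]>172))&(hsv[...,1]>140)&(W[...,2]>.04)&(W[...,2]<.075)
q=W[m]; print(m.sum(),np.percentile(q,[5,50,95],axis=0).round(4))
E
```

```text
slide [-0.5  1.2 61.7] yaw -0.5 | at [0.4655 0.248  0.0907] ang 41.1
1105 [[0.4573 0.2397 0.0443]
 [0.4647 0.2509 0.0602]
 [0.4756 0.2583 0.0615]]
```

send_rows(slide=[[0, 1, 25], [0, 1, 50], [0, 1, 61], [0, 1, 61], [0, 1, 61]], yaw=[0, 0, 0, 0, 0], grip=[0, 0, 0, 0, 0])

```text
time_s: 3.68
ee_pos: [0.4677, 0.2499, 0.0319]
tool_rot: [0.001, 0.414, 0.91, 0.001]
force: [0.7, -0.6, -0.4]
finger_gap: 0.0856
finger_force: 0.0
```

send_rows(slide=[[0, 0, 0], [0, 0, 0], [0, 0, 0], [0, 0, 0], [0, 0, 0]], yaw=[0, 0, 0, 0, 0], grip=[120, 160, 180, 200, 220])

```text
time_s: 4.3
ee_pos: [0.467, 0.2497, 0.0306]
tool_rot: [0.0, 0.414, 0.91, 0.0]
force: [-0.4, 0.1, 2.6]
finger_gap: 0.0201
finger_force: 58.7
```

send_rows(slide=[[0, 0, 0], [0, 0, 0], [0, 0, 0], [0, 0, 0]], yaw=[0, 0, 0, 0], grip=[255, 255, 255, 255])

```text
time_s: 4.8
ee_pos: [0.467, 0.2497, 0.0306]
tool_rot: [0.0, 0.414, 0.91, 0.0]
force: [0.9, 0.4, 4.3]
finger_gap: 0.0203
finger_force: 58.8
```

Gripped. Lifting slowly, straight up.

send_rows(slide=[[0, 0, -4], [0, 0, -8], [0, 0, -14], [0, 0, -22], [0, 0, -32]], yaw=[0, 0, 0, 0, 0], grip=[255, 255, 255, 255, 255])

```text
time_s: 5.42
ee_pos: [0.4667, 0.2496, 0.0629]
tool_rot: [0.0, 0.414, 0.91, -0.0]
force: [0.4, 0.3, -1.2]
finger_gap: 0.0203
finger_force: 58.7
```

send_rows(slide=[[0, 0, -15], [0, 0, -28], [0, 0, -35], [0, 0, -35]], yaw=[0, 0, 0, 0], grip=[255, 255, 255, 255])

```text
time_s: 5.92
ee_pos: [0.467, 0.2497, 0.098]
tool_rot: [0.0, 0.414, 0.91, 0.0]
force: [-0.4, -0.1, -0.7]
finger_gap: 0.0208
finger_force: 58.7
```

```bash
python3 - <<'E'
from h import *
st=arm.get_state(); print(st['force'],st['finger_gap'],st['finger_force'])
s=snap('wrist','w3.png'); W=cloud(s); R=rot(s['st']); T=(W-s['st']['ee_pos'])@R
hsv=cv2.cvtColor(s['img'],cv2.COLOR_RGB2HSV)
m=((hsv[...,0]<8)|(hsv[...,0]>172))&(hsv[...,1]>140)&(abs(T[...,0])<.03)&(abs(T[...,1])<.03)
q=T[m]; print('knob in tool',m.sum(),np.percentile(q,[5,50,95],axis=0).round(4))
t=snap('top','t3.png'); np.savez('t3.npz',W=cloud(t),img=t['img'])
W=cloud(t); b=(W[...,2]>.014)&(W[...,2]<.026)&(np.hypot(W[...,0]-.5638,W[...,1]-.2753)<.045)
q=W[b]; print('bearing',b.sum(),((q.min(0)+q.max(0))/2).round(4),np.ptp(q,0).round(4))
go(.565,.276,.09,41.6)
E
```

```text
[-0.40248218 -0.0561269  -0.68781671] 0.020786099903050508 58.69448661804199
knob in tool 2952 [[-0.0092 -0.0086 -0.0307]
 [ 0.005   0.0003 -0.0292]
 [ 0.009   0.0091  0.0017]]
bearing 673 [0.5635 0.2753 0.0182] [0.0603 0.0614 0.0083]
slide [-44.8  91.6   6.8] yaw -0.5 | at [0.4665 0.2495 0.0968] ang 41.1
```

View pics/w3.png

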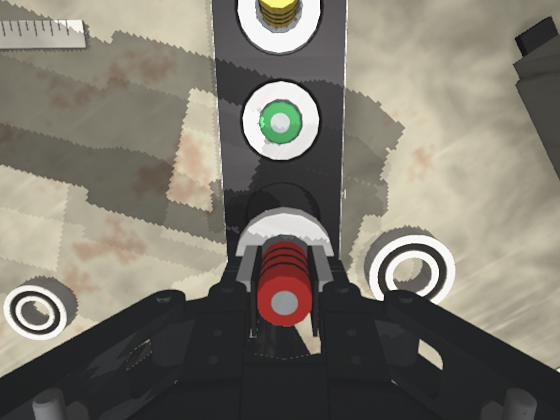

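The disc hangs upright and centred in the fingers, with the knob at (285,290) and the bearing at (412,272). Carrying it over.

send_rows(slide=[[-8, 18, 0], [-20, 42, 0], [-33, 68, 0], [-42, 87, 0], [-44.5, 93, 0]], yaw=[0, 0, 0, 0, 0], grip=[255, 255, 255, 255, 255])

```text
time_s: 6.65
ee_pos: [0.5664, 0.2771, 0.0961]
tool_rot: [-0.001, 0.414, 0.91, -0.001]
force: [-0.2, -1.2, -0.1]
finger_gap: 0.0202
finger_force: 58.9
```

send_rows(slide=[[0, 0, 0], [0, 0, 12], [0, 0, 25], [0, 0, 35], [0, 0, 35]], yaw=[0, 0, 0, 0, 0], grip=[255, 255, 255, 255, 255])

```text
time_s: 7.28
ee_pos: [0.5652, 0.2769, 0.0607]
tool_rot: [-0.001, 0.414, 0.91, -0.001]
force: [-1.0, 0.7, -1.1]
finger_gap: 0.0206
finger_force: 58.9
```

```bash
python3 - <<'E'
from h import *
go(.5656,.2777,.0396)
s=snap('wrist','w4.png'); W=cloud(s)
b=(W[...,2]>.014)&(W[...,2]<.026)&(np.hypot(W[...,0]-.565,W[...,1]-.276)<.042)
q=W[b]; print(b.sum(),q.min(0).round(4),q.max(0).round(4))
d=(W[...,2]>.034)&(W[...,2]<.068)&(np.hypot(W[...,0]-.565,W[...,1]-.277)<.035)
q=W[d]; print(d.sum(),np.percentile(q,[2,50,98],axis=0).round(4))
E
```

```text
slide [ 0.3  0.9 21.1] yaw None | at [0.5652 0.2769 0.0607] ang 41.1
3010 [0.5354 0.2502 0.014 ] [0.5949 0.3077 0.0211]
3434 [[0.5436 0.2674 0.0434]
 [0.5565 0.2869 0.0528]
 [0.578  0.2992 0.0671]]
```

View pics/w4.png

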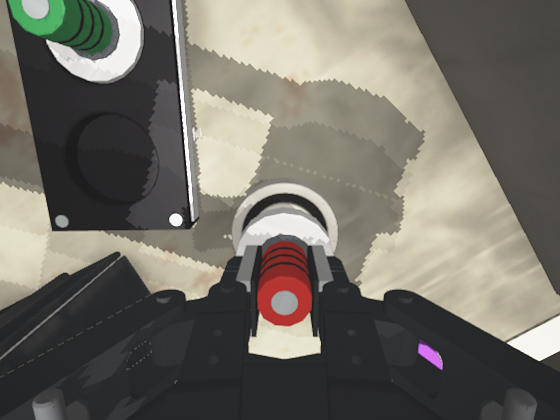

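The disc is centred over the bearing ring (about (285,225)). Lowering gently.

send_rows(slide=[[0, 1, 8], [0, 1, 13], [0, 1, 17], [0, 1, 19], [0, 1, 19]], yaw=[0, 0, 0, 0, 0], grip=[255, 255, 255, 255, 255])

```text
time_s: 7.95
ee_pos: [0.5668, 0.2778, 0.0432]
tool_rot: [-0.0, 0.414, 0.91, -0.0]
force: [0.1, -0.5, -1.3]
finger_gap: 0.0203
finger_force: 58.9
```

send_rows(slide=[[0, 0, 0.7], [0, 0, 1.4], [0, 0, 1.4]], yaw=[0, 0, 0], grip=[255, 255, 255])

```text
time_s: 8.32
ee_pos: [0.5668, 0.2778, 0.0419]
tool_rot: [0.0, 0.414, 0.91, -0.0]
force: [-0.7, 0.5, -0.6]
finger_gap: 0.0202
finger_force: 58.9
```

send_rows(slide=[[0, 0, 0.7], [0, 0, 1.4], [0, 0, 1.4]], yaw=[0, 0, 0], grip=[255, 255, 255])

```text
time_s: 8.7
ee_pos: [0.5668, 0.2779, 0.0404]
tool_rot: [-0.0, 0.414, 0.91, -0.0]
force: [-0.1, -0.1, -1.0]
finger_gap: 0.0205
finger_force: 58.9
```

send_rows(slide=[[0, 0, 0.5], [0, 0, 1], [0, 0, 1]], yaw=[0, 0, 0], grip=[255, 255, 255])

```text
time_s: 9.07
ee_pos: [0.5668, 0.2779, 0.0394]
tool_rot: [0.0, 0.414, 0.91, -0.0]
force: [0.8, -0.2, -1.0]
finger_gap: 0.0207
finger_force: 58.9
```

send_rows(slide=[[0, 0, 0.4], [0, 0, 0.8], [0, 0, 0.8]], yaw=[0, 0, 0], grip=[255, 255, 255])

```text
time_s: 9.45
ee_pos: [0.5669, 0.2779, 0.0392]
tool_rot: [0.0, 0.414, 0.91, 0.0]
force: [-2.7, -0.5, 4.1]
finger_gap: 0.0203
finger_force: 59.0
```

Contact, about 5 N. Releasing.

send_rows(slide=[[0, 0, 0], [0, 0, 0], [0, 0, 0], [0, 0, 0], [0, 0, 0]], yaw=[0, 0, 0, 0, 0], grip=[180, 150, 110, 60, 0])

```text
time_s: 10.07
ee_pos: [0.5668, 0.2778, 0.0387]
tool_rot: [0.0, 0.414, 0.91, -0.0]
force: [-0.0, -0.3, -0.2]
finger_gap: 0.0812
finger_force: 0.0
```

send_rows(slide=[[0, 0, 0], [0, 0, 0], [0, 0, 0], [0, 0, 0]], yaw=[0, 0, 0, 0], grip=[0, 0, 0, 0])

```text
time_s: 10.58
ee_pos: [0.5668, 0.2778, 0.0387]
tool_rot: [0.0, 0.414, 0.91, -0.0]
force: [0.6, -0.2, -0.5]
finger_gap: 0.0853
finger_force: 0.0
```

send_rows(slide=[[0, 0, -10], [0, 0, -30], [0, 0, -70], [0, 0, -120], [0, 0, -170]], yaw=[0, 0, 0, 0, 0], grip=[0, 0, 0, 0, 0])

```text
time_s: 11.2
ee_pos: [0.5667, 0.2779, 0.2123]
tool_rot: [0.001, 0.414, 0.91, 0.001]
force: [0.4, 0.1, -0.8]
finger_gap: 0.0853
finger_force: 0.0
```

send_rows(slide=[[0, 0, -20], [0, 0, -20], [0, 0, -20]], yaw=[0, 0, 0], grip=[0, 0, 0])

```text
time_s: 11.58
ee_pos: [0.5664, 0.2777, 0.2277]
tool_rot: [-0.0, 0.414, 0.91, -0.001]
force: [-0.6, -0.3, -0.6]
finger_gap: 0.0852
finger_force: 0.0
```

```bash
python3 - <<'E'
from h import *
s=snap('wrist','w5.png'); W=cloud(s)
r=np.hypot(W[...,0]-.566,W[...,1]-.277)
for n,lo,hi,R in (('bearing',.014,.024,.042),('disc',.028,.035,.04),('knob',.062,.08,.03)):
    q=W[(W[...,2]>lo)&(W[...,2]<hi)&(r<R)]
    print(n,len(q),((q.min(0)+q.max(0))/2).round(4),np.ptp(q,0).round(4),np.median(q,0).round(4))
E
```

```text
bearing 968 [0.5669 0.2768 0.019 ] [0.0615 0.0612 0.0099] [0.5542 0.2834 0.019 ]
disc 1114 [0.5689 0.2771 0.0314] [0.0473 0.0471 0.0067] [0.564  0.2821 0.0313]
knob 445 [0.5688 0.277  0.0671] [0.021  0.0217 0.0093] [0.5683 0.2775 0.0692]
```

View pics/w5.png

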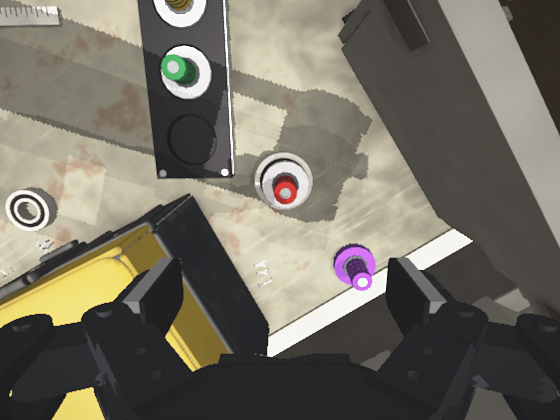

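The red disc lies flat on the bearing at (284,181), about 2 mm off centre. Its top face is at z = 0.031 as expected, and the gripper is clear.

```bash
python3 -c "from cell import close_job; print(close_job())"
```

```text
the job is handed in; nothing more can be done
None
```

The red-knobbed disc sits flat on the larger bearing, about 2 mm off centre and released with the gripper clear; the job is handed in at about 12 s, and no verdict was returned.

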